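# Set a sample tin at the flip stop and fit the clamp handle

### The arm

A 6-joint arm with a two-finger parallel gripper is mounted at the origin on the work surface. World frame = base frame: x ahead of the robot, y to its left, z up, the work surface at z = 0. Lengths are in m, angles in rad, forces in N, time in s.
With the tool pointing down it reaches from about 0.375 to 0.9 m from the base axis. Payload 3.1 kg.
Tool frame: the origin (TCP) lies on the mounting face of the last link; the fingertips stand 182 mm ahead of it and the grasp point (between the pads) lies 164 mm ahead of it; z points along the fingers, y is the line along which they close (so a half turn about z gives the same grasp; the last joint's range is limited). The gripper opens to 87 mm and grips with 3 to 60 N. Pads are 19 mm wide; open, the fingers measure 117 mm over their backs; the gripper's body (75 mm by 190 mm) begins 51 mm behind the grasp point.
Start: joints at [0.942, 0.527, 1.433, -0, 1.181, -0.178], TCP at [0.272, 0.563, 0.405] pointing down, gripper open.
Joint ranges: [-3.08, 3.08], [-0.75, 2.2], [0.22, 2.44], [-1.43, 4.57], [0, 2.65], [-2.85, 2.85]. Speed limits (rad/s): [2.79, 2.79, 3.14, 3.14, 3.14, 3.14].

### API

Orientations are given as [roll, pitch, yaw] about the fixed x, y, z axes, in that order (R = Rz(yaw) Ry(pitch) Rx(roll)).
In Python, from workcell import manip gives the robot as it stands.
- The arm moves only by the tool arm_command, never from a script. Its argument "increments" is a list that holds one entry, the list of rows, each a list of 4 numbers: the shift along the tool's x, y, z in mm, then the turn about the tool's z in degrees. In form: [[[dx, dy, dz, spin], ...]]. A call has 1 to 20 rows; each row shifts and turns the commanded pose from where the row before left it, along the tool's axes as they then stand; what a row does not reach is not made up. A row lasts 1/8 s, in which the tool goes at most 62.5 mm and 10.7 degrees, less where a joint would pass 70% of its speed; a pose out of reach is approached as far as the arm can. A call with a gripper value outside its range is refused whole. "hand" is the opening, from -1 (shut) to 1 (fully open), set as the call begins (left out, the last holds). The fingers move at their own pace and stop on an object; "grip_force" is the grip in N (left out, the last holds). Time passes only in rows, so rows that do not move let the fingers close. It gives the time, the measured TCP pose, the force, the opening and the grip force at its end, in the units of the state.
- manip.state(): the state, without advancing time (a new reading comes with each control period).
- manip.capture(name): name is "scene" or "top" or "wrist"; returns a dict with "frame" (480x640x3 uint8, red, green, blue), "z_map" (480x640 float32, m along the optical axis (not along the pixel's ray), 0 where there is no reading), "fx", "fy", "cx", "cy" (pixels), "R" (3x3) and "t" (3): a world point X has camera coordinates R X + t; the wrist camera has in their place "hand_eye" (4x4, takes a point from camera to tool coordinates, whose origin is the TCP and whose axes are the flange's). Camera axes: x right, y down, z forward; pixel columns grow to the right and rows downward; lengths in m; the calibration is good to about 2 mm. A picture is of the moment at which its call begins: read the wrist's pose just before it.
- manip.sign_off(): hands the job in; it is judged then, once.
Trained networks look in the newest picture that a camera, given by its name, has taken for a name from the list of things; names that differ only in an ending like _2 or _b are one class to them, and where a whole thing is asked for, a point or a joint stands for the part that bears it (a point fixed in the world has none). Each returns a list of dicts, best first, with "confidence" (0 to 1); they miss things now and then, are a little off and sometimes report something else, mostly with a low value. They report only what shows in the picture. A call takes as long as a camera call.
- manip.outline_of(target, camera): "mask" (480x640 bool, what is visible of it) and "centre" ([column, row] in pixels, amid what is visible of it).
The state is a dict: "t": time; "joints": joint angles; "qvel": joint speeds; "effort": joint torques, N m; "position": TCP position; "tcp_rot": TCP orientation; "contact_force": force on the tool from outside, world axes, zero at the start; "ft_torque": the same for the moment, N m; "gripper_width": finger opening in m; "gripper_force": force on a finger pad.
Only numpy, scipy, OpenCV 4.12 (cv2) and the standard library are available. Lean on these libraries where they do the work, as an engineer would, in place of code of your own. Each camera call takes 0.05 s, during which the arm holds its last target. There are 200 camera calls.

### The job

Get the tin clamping station ready: first flip the hinged stop down across the track, then push the tin along the track until it rests against the stop. Last, put the two-armed handle on the clamp's square spindle: turn it to line up with the square, lower it gently (do not drop it on) until it is fully home, and let go. Leave the glass beaker where it stands.

Things in the scene. Friction and masses are not known exactly. Their poses are not given: they have to be found in the camera images.
- seat (a point): Point on top of the station's fixed base plate (10 mm above the bench), mid-track, below the middle of a tin that touches the lowered stop. y axis: along the track, the way the tin is pushed (tin starts at -y); x: across, to the clamp's blue gearbox; z up. Track 98 mm wide between aluminium rails, near one 15 mm, far one 20 mm high. Gearbox: x 97 to 187, y -45 to 45 mm, 46 mm tall.
- stop (a joint): Angle of the flip stop, a steel bar 104 mm long, 18 wide (along the track), 12 thick, hinged beyond the far rail about an axis along the track. 0 = down, level across the track, blocking the tin; 1.57 = straight up; more = leaning away from the track. Starts raised (1.5 to 1.85), light; friction keeps it up; below about 0.8 it falls down by itself onto its rest at 0.
- stop_hinge (a point): Mid-width of the stop bar on its hinge axis; in the frame of seat always at (62, 54, 43) mm. The bar extends from here along this point's own -x. A post 34 mm tall carries it (seat frame x 56 to 80, y 45 to 79 mm).
- stop_end (a point): The free end of the stop bar (middle of its end face), 104 mm from the hinge.
- tin_center (a point): Centre, half-way up, of the closed bare-steel sample tin on the track: a plain cylinder 90 mm in diameter and 70 mm tall with a pale lid, 0.3 to 0.65 kg. Smooth, slides easily on the plate (friction about 0.3). Too wide to grasp: push it.
- handle_center (a point): Centre (20 mm up) of the dark steel handle lying flat: square hub 40 x 40 mm, 40 tall, with a vertical square bore 24 x 24 mm right through (either side up fits); two round arms 14 mm thick at half height along this point's +x and -x with black end balls, 150 mm overall, 0.32 kg. Hub and bore sides are parallel to x and y; the flat +y and -y sides (40 mm apart) are free to grip.
- spindle_top (a point): Middle of the top of the clamp's vertical square spindle on the gearbox: steel, 21 x 21 mm, 34 tall, top 6 mm tapering to 15 x 15. Sides parallel to this point's x and y; any quarter turn fits. Stiff: light forces do not turn it. With the handle home its underside rests on the collar at the foot, 34 mm below this point, so the handle's centre is 14 mm below this point.
- beaker_center (a point): Centre of a glass beaker, 66 mm in diameter, 85 mm tall, on the bench beyond the stop end of the station; a bystander to leave alone.

How it is judged:
By the outcome, as a careful person would: the job done as asked, in the order asked, and still so for the second after the job is handed in, with the robot touching nothing.
It also fails if it takes over 64 s, if anything falls off the work surface, if the arm or the gripper's body presses on something with over 40 N, if the wrist force passes 120 N, or if a joint passes its speed limit or range.

## Working session

There is one attempt and no reset: what is moved stays moved. The work goes in short steps, Python scripts to look and compute and a tool call to move; the robot and the scene stay as the last step left them, time stands still between calls to the robot, and variables do not carry over. Pictures are saved under pics/ and viewed, at most 10 in all, crops included, and the job is handed in when it is done.

Besides the shell and the picture viewer there is one more tool, called after "Request:" as name([rows], argument=value, ...), one row to a line, values as JSON. arm_command: Moves the arm, as the interface text tells. Its arguments: {"type":"object","properties":{"increments":{"type":"array","items":{"type":"array","items":{"type":"array","items":{"type":"number"}}}},"hand":{"type":"number"},"grip_force":{"type":"number"}},"required":["increments"]}

```bash
mkdir -p pics; cat > h.py <<'E'
import numpy as np, cv2
from workcell import manip
def cap(n):
    s=manip.state(); c=manip.capture(n); 
    if 'R' not in c:
        from scipy.spatial.transform import Rotation as Ro
        T=np.eye(4);T[:3,:3]=Ro.from_euler('xyz',s['tcp_rot']).as_matrix();T[:3,3]=s['position']
        M=np.linalg.inv(T@np.array(c['hand_eye'])); c['R']=M[:3,:3];c['t']=M[:3,3]
    return c
def pts(c,mask=None):
    z=c['z_map']; m=z>0
    if mask is not None: m=m&mask
    v,u=np.nonzero(m); z=z[v,u]
    P=np.stack([(u-c['cx'])/c['fx']*z,(v-c['cy'])/c['fy']*z,z],1)
    return (P-c['t'])@np.array(c['R'])
def save(c,n): cv2.imwrite('pics/'+n,cv2.cvtColor(c['frame'],cv2.COLOR_RGB2BGR))
E
python3 - <<'E'
from h import *
np.set_printoptions(precision=4,suppress=True)
s=manip.state();print(s)
cs={}
for n in('top','scene'):
    c=cap(n);save(c,n+'0.png');cs[n]=c
    print(n,-np.array(c['R']).T@c['t'],c['fx'])
    for t in('stop','tin_center','handle_center','spindle_top','beaker_center'):
        for d in manip.outline_of(t,n)[:2]:
            P=pts(c,d['mask'])
            print(t,round(d['confidence'],2),d['centre'],d['mask'].sum(),np.median(P,0),np.percentile(P,2,0),np.percentile(P,98,0))
np.save('c0.npy',cs,allow_pickle=True)
E
```

```text
{'t': 0.0, 'joints': array([ 0.9415,  0.5285,  1.4339, -0.    ,  1.1814, -0.1785]), 'qvel': array([ 0.0001,  0.001 ,  0.0011, -0.0011,  0.0006,  0.0004]), 'effort': array([  0.0014, -44.0053, -17.659 ,   0.0634,   0.0583,  -0.0002]), 'position': array([0.2721, 0.5623, 0.4038]), 'tcp_rot': array([-3.1395, -0.0004,  2.6908]), 'contact_force': array([ 0.0227,  0.1803, -0.3178]), 'ft_torque': array([ 0.0153, -0.0683,  0.0038]), 'gripper_force': 0.0, 'gripper_width': 0.08693167987014938}
top [0.471  0.0364 1.067 ] 585.8694242258115
stop 0.87 [314.9, 236.4] 367 [0.5446 0.0491 0.1057] [0.5294 0.0346 0.0115] [0.5782 0.062  0.1584]
tin_center 0.72 [428.4, 265.3] 2538 [ 0.4974 -0.1389  0.0816] [ 0.456  -0.183   0.0142] [ 0.5387 -0.0986  0.0854]
handle_center 0.62 [179.7, 234.4] 1103 [0.5472 0.2891 0.0296] [0.4982 0.2383 0.0061] [0.5966 0.3409 0.0444]
spindle_top 0.64 [344.9, 191.8] 191 [0.6211 0.0037 0.0933] [ 0.6103 -0.0072  0.0607] [0.6333 0.0156 0.0978]
beaker_center 0.72 [266.8, 327.4] 1172 [0.3941 0.1333 0.0158] [0.3697 0.0997 0.0021] [0.4268 0.1562 0.0878]
scene [ 1.1177 -0.544   0.7981] 594.0200199468298
tin_center 0.89 [235.8, 299.0] 2849 [ 0.5166 -0.1556  0.0789] [ 0.461  -0.1875  0.0156] [ 0.5434 -0.1047  0.0831]
handle_center 0.98 [415.0, 214.7] 766 [0.5561 0.2819 0.0272] [ 0.5012  0.2353 -0.0013] [0.6007 0.3464 0.0415]
spindle_top 0.73 [343.8, 280.7] 272 [ 0.6281 -0.0036  0.0841] [ 0.6168 -0.0118  0.0612] [0.6369 0.0142 0.0957]
beaker_center 0.96 [307.7, 205.6] 1328 [0.4079 0.119  0.0586] [0.3681 0.0953 0.0005] [0.431  0.1579 0.0858]
```

View pics/top0.png

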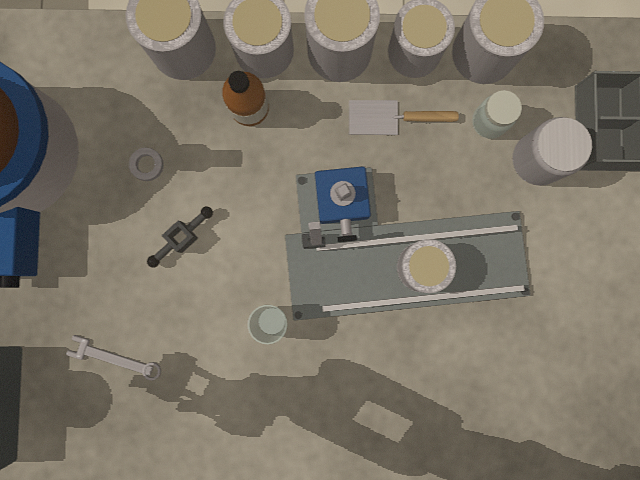

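View pics/scene0.png

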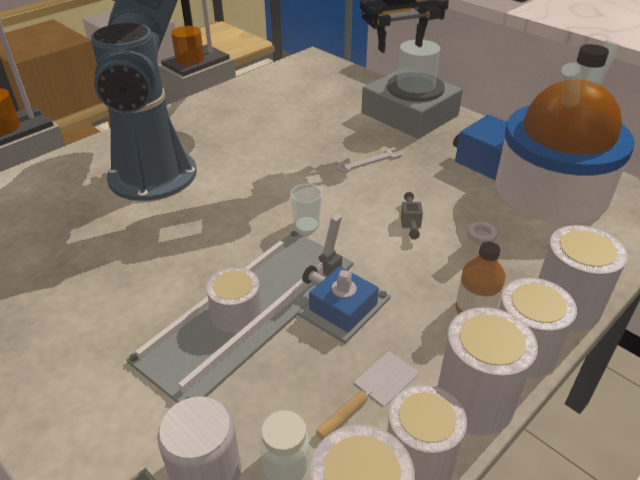

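```bash
python3 - <<'E'
from h import *
np.set_printoptions(precision=4,suppress=True)
c=np.load('c0.npy',allow_pickle=True).item()['top']
P=pts(c)
def rect(P,nm):
    r=cv2.minAreaRect((P[:,:2]*1000).astype(np.float32));print(nm,len(P),r)
def box(P,x0,x1,y0,y1,z0,z1):
    m=(P[:,0]>x0)&(P[:,0]<x1)&(P[:,1]>y0)&(P[:,1]<y1)&(P[:,2]>z0)&(P[:,2]<z1);return P[m]
h=box(P,.47,.62,.22,.36,.018,.06); rect(h,'handle')
hh=box(P,.47,.62,.22,.36,.034,.06); rect(hh,'hub')
rect(box(P,.6,.65,-.02,.03,.075,.11),'spindle')
rect(box(P,.55,.72,-.1,.1,.05,.07),'gearbox')
t=box(P,.44,.56,-.2,-.08,.07,.095);rect(t,'tin');print(t[:,:2].mean(0),np.median(t[:,2]))
s=box(P,.5,.6,.02,.08,.06,.2);rect(s,'stop');print(s[np.argsort(s[:,2])][::25])
c=np.load('c0.npy',allow_pickle=True).item()['scene'];P=pts(c)
s=box(P,.5,.6,.02,.08,.06,.2);rect(s,'stop');print(s[np.argsort(s[:,2])][::40])
rect(box(P,.6,.65,-.02,.03,.085,.11),'spindle')
E
```

```text
handle 1011 ((548.0285034179688, 290.829345703125), (41.02657699584961, 148.75051879882812), 43.61146545410156)
hub 382 ((550.198974609375, 288.55108642578125), (41.02657699584961, 131.08773803710938), 43.61146545410156)
spindle 172 ((622.936767578125, 2.7454538345336914), (21.102691650390625, 21.09046745300293), 28.834857940673828)
gearbox 2592 ((608.83935546875, 1.03887939453125), (119.96939086914062, 90.0511245727539), 6.231257915496826)
tin 2282 ((498.63555908203125, -142.0489959716797), (89.37799072265625, 90.14459991455078), 0.5291122794151306)
[ 0.4981 -0.142 ] 0.08185687659329569
stop 337 ((562.56005859375, 42.0106315612793), (31.322847366333008, 73.6166763305664), 77.00421905517578)
[[0.5327 0.0346 0.0601]
 [0.5951 0.0248 0.061 ]
 [0.5325 0.0432 0.0625]
 [0.5341 0.0414 0.0653]
 [0.5369 0.0397 0.075 ]
 [0.5391 0.0481 0.0903]
 [0.5415 0.0446 0.1038]
 [0.5436 0.0543 0.1181]
 [0.5458 0.0573 0.131 ]
 [0.5497 0.0507 0.1431]
 [0.5583 0.0475 0.1535]
 [0.5613 0.0444 0.1553]
 [0.5533 0.049  0.1564]
 [0.5578 0.0553 0.1579]]
stop 429 ((550.5377197265625, 46.45412826538086), (29.87865447998047, 30.074180603027344), 0.03198838606476784)
[[0.5455 0.053  0.0601]
 [0.5463 0.0468 0.067 ]
 [0.5497 0.0407 0.0779]
 [0.5505 0.0398 0.0887]
 [0.5422 0.0403 0.1001]
 [0.5468 0.0382 0.1113]
 [0.5477 0.0398 0.1201]
 [0.5543 0.0406 0.1304]
 [0.554  0.0407 0.1393]
 [0.5554 0.0417 0.1485]
 [0.5649 0.0443 0.1546]]
spindle 137 ((624.0016479492188, 2.46498966217041), (21.277236938476562, 23.932044982910156), 29.54531478881836)
```

The top view shows the track, with the tin at (428,265), the raised stop at (315,236), the spindle at (344,192), the handle at (180,235) and the beaker at (267,325). The scene view agrees. Next I'll fit the seat frame.

```bash
python3 - <<'E'
from h import *
np.set_printoptions(precision=4,suppress=True)
C=np.load('c0.npy',allow_pickle=True).item()
def box(P,x0,x1,y0,y1,z0,z1):
    m=(P[:,0]>x0)&(P[:,0]<x1)&(P[:,1]>y0)&(P[:,1]<y1)&(P[:,2]>z0)&(P[:,2]<z1);return P[m]
c=C['top'];P=pts(c)
near=box(P,.38,.47,-.3,.03,.019,.035);far=box(P,.5,.6,-.3,-.02,.025,.035)
for n,r in(('near',near),('far',far)):
    print(n,len(r),cv2.minAreaRect((r[:,:2]*1000).astype(np.float32)),np.median(r[:,2]))
g=box(P,.575,.72,-.1,.1,.05,.06);print(cv2.minAreaRect((g[:,:2]*1000).astype(np.float32)),np.median(g[:,2]))
sp=box(P,.6,.65,-.02,.03,.085,.11);print(len(sp),np.median(sp[:,2]),cv2.minAreaRect((sp[:,:2]*1000).astype(np.float32)))
tp=sp[sp[:,2]>np.percentile(sp[:,2],90)-.0015];print(tp.mean(0),len(tp),cv2.minAreaRect((tp[:,:2]*1000).astype(np.float32)))
a=np.radians(5.3)
gc=np.array(cv2.minAreaRect((g[:,:2]*1000).astype(np.float32))[0])
for a in np.radians([4.5,5,5.5,6]):
    X=np.array([np.cos(a),np.sin(a)]);Y=np.array([-X[1],X[0]])
    q=lambda A:np.c_[A[:,:2]@X,A[:,:2]@Y]*1000
    print(np.degrees(a),'g',np.ptp(q(g),0),q(g).min(0),q(g).max(0),'near',q(near).min(0),q(near).max(0),'far',q(far).min(0),q(far).max(0))
E
```

```text
near 1099 ((453.73291015625, -133.43115234375), (35.03528594970703, 332.4795837402344), 6.328921318054199) 0.026179612140060357
far 910 ((539.2464599609375, -159.5269775390625), (278.4029541015625, 79.5037612915039), 87.60741424560547) 0.031094993870832796
((621.6489868164062, 2.437530517578125), (94.19780731201172, 90.0511245727539), 6.231258869171143) 0.05695859573034886
158 0.09399943330869645 ((623.0711669921875, 2.679424285888672), (21.17091178894043, 20.958354949951172), 29.867883682250977)
[0.6227 0.0025 0.0965] 48 ((622.7476806640625, 3.2521677017211914), (15.824833869934082, 17.23153305053711), 28.20844841003418)
4.5 g [94.8891 91.9708] [572.9434 -92.137 ] [667.8325  -0.1663] near [ 419.1823 -335.0044] [458.6454  -3.0191] far [ 492.7541 -343.346 ] [578.6478 -62.1657]
5.0 g [94.5795 91.424 ] [572.4846 -97.3268] [667.0641  -5.9028] near [ 419.14   -338.8311] [457.3605  -6.677 ] far [ 491.5362 -348.1135] [577.846 -66.788]
5.5 g [94.2627 90.8703] [ 571.9822 -102.5091] [666.2449 -11.6388] near [ 419.0658 -342.6319] [456.0407 -10.3344] far [ 490.2808 -352.8545] [577.0003 -71.4052]
6.000000000000001 g [94.1937 90.3096] [ 571.4237 -107.6836] [665.6175 -17.3739] near [ 418.9597 -346.4066] [454.6863 -13.991 ] far [ 488.9881 -357.5686] [576.1107 -76.017 ]
```

Request:
arm_command([
  [[-36.3, -22.8, 0, 0], [-36.3, -22.8, 0, 0], [-36.3, -22.8, 0, 0], [-36.3, -22.8, 0, 0], [-36.3, -22.8, 0, 0], [-36.3, -22.8, 0, 0], [-36.3, -22.8, 0, 0], [-36.3, -22.8, 0, 0], [-36.3, -22.8, 0, 0], [-36.3, -22.8, 0, 0], [-36.3, -22.8, 0, 0], [-36.3, -22.8, 0, 0], [-36.3, -22.8, 0, 0], [-36.3, -22.8, 0, 0], [0, 0, 0, 9.7], [0, 0, 0, 9.7], [0, 0, 0, 9.7], [0, 0, 0, 9.7], [0, 0, 0, 9.6], [0, 0, 0, 9.6]],
], hand=-1)

```text
t: 3.1
position: [0.5906, 0.0538, 0.4048]
tcp_rot: [3.141, 0.0, 1.673]
contact_force: [-0.2, 0.1, 0.9]
gripper_width: 0.0003
gripper_force: 0.0
```

Request:
arm_command([
  [[0, 0, 20, 0], [0, 0, 20, 0], [0, 0, 20, 0], [0, 0, 20, 0], [0, 0, 18, 0], [0, -8, 0, 0], [0, -8, 0, 0], [0, -8, 0, 0], [0, -8, 0, 0], [0, -10, 0, 0], [0, -10, 0, 0], [0, -10, 0, 0], [0, -10, 0, 0], [0, -10, 0, 0], [0, -10, 0, 0], [0, -10, 0, 0], [0, -10, 0, 0], [0, -10, 0, 0], [0, 0, 0, 0], [0, 0, -20, 0]],
])

```text
t: 5.6
position: [0.4691, 0.0407, 0.3261]
tcp_rot: [-3.139, -0.001, 1.678]
contact_force: [-0.1, -0.3, -0.1]
gripper_width: 0.0001
gripper_force: 0.0
```

```bash
python3 - <<'E'
from h import *
c=cap('scene');save(c,'s1.png');cv2.imwrite('pics/s1c.png',cv2.imread('pics/s1.png')[150:400,120:440])
E
```

```text
(no output)
```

View pics/s1c.png

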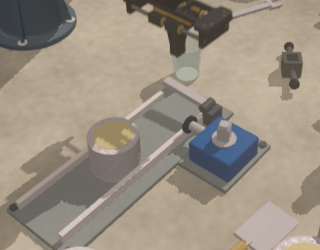

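The stop lies down across the track (crop (190,92)). Next I move behind the tin.

Request:
arm_command([
  [[-31.2, 1, 0, 0], [-31.2, 1, 0, 0], [-31.2, 1, 0, 0], [-31.2, 1, 0, 0], [-31.2, 1, 0, 0], [-31.2, 1, 0, 0], [-31.2, 1, 0, 0], [-31.2, 1, 0, 0], [0, 0, 21, 0], [0, 0, 21, 0], [0, 0, 21, 0], [0, 0, 21, 0], [0, 0, 20, 0], [0, 0, 0, 0]],
], hand=0)

```text
t: 7.4
position: [0.5039, -0.2064, 0.2212]
tcp_rot: [-3.139, -0.002, 1.678]
contact_force: [-0.2, -0.4, 0.6]
gripper_width: 0.0434
gripper_force: 0.0
```

```bash
python3 - <<'E'
from h import *
c=cap('top');save(c,'t2.png');cv2.imwrite('pics/t2c.png',cv2.imread('pics/t2.png')[150:350,240:560])
E
```

```text
(no output)
```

View pics/t2c.png

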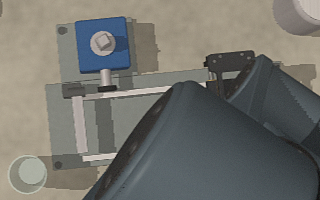

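The stop bar is level across the track (crop (78,125)); the arm hides the tin. Now I push.

Request:
arm_command([
  [[6, 0, 0, 0], [6, 0, 0, 0], [4, 0, 0, 0], [6, 0, 0, 0], [8, 0, 0, 0], [8, 0, 0, 0], [8, 0, 0, 0], [8, 0, 0, 0], [8, 0, 0, 0], [8, 0, 0, 0], [8, 0, 0, 0], [8, 0, 0, 0], [8, 0, 0, 0], [8, 0, 0, 0], [8, 0, 0, 0], [8, 0, 0, 0], [6, 0, 0, 0], [4, 0, 0, 0], [3, 0, 0, 0], [2, 0, 0, 0]],
])

```text
t: 9.95
position: [0.4898, -0.0742, 0.2227]
tcp_rot: [-3.141, -0.0, 1.679]
contact_force: [0.7, -3.5, 2.3]
gripper_width: 0.0438
gripper_force: 1.7
```

Request:
arm_command([
  [[1.5, 0, 0, 0], [1.5, 0, 0, 0], [1.5, 0, 0, 0], [0, 0, 0, 0]],
])

```text
t: 10.45
position: [0.4893, -0.0697, 0.2227]
tcp_rot: [-3.142, -0.0, 1.678]
contact_force: [-0.1, -2.4, 1.4]
gripper_width: 0.0437
gripper_force: 1.2
```

Request:
arm_command([
  [[1.5, 0, 0, 0], [1.5, 0, 0, 0], [1.5, 0, 0, 0], [0, 0, 0, 0]],
])

```text
t: 10.95
position: [0.4888, -0.0651, 0.2227]
tcp_rot: [-3.141, -0.0, 1.679]
contact_force: [1.4, -1.0, 0.7]
gripper_width: 0.0436
gripper_force: 1.1
```

Request:
arm_command([
  [[1, 0, 0, 0], [1, 0, 0, 0], [1, 0, 0, 0], [0, 0, 0, 0]],
])

```text
t: 11.45
position: [0.4885, -0.0623, 0.2227]
tcp_rot: [-3.141, -0.0, 1.679]
contact_force: [-0.4, -2.4, 0.6]
gripper_width: 0.0435
gripper_force: 1.2
```

Request:
arm_command([
  [[1, 0, 0, 0], [1, 0, 0, 0], [0, 0, 0, 0]],
])

```text
t: 11.82
position: [0.4883, -0.0605, 0.2227]
tcp_rot: [3.142, 0.0, 1.679]
contact_force: [0.1, -4.4, 0.5]
gripper_width: 0.0435
gripper_force: 2.0
```

Request:
arm_command([
  [[1, 0, 0, 0], [1, 0, 0, 0], [0, 0, 0, 0]],
])

```text
t: 12.2
position: [0.4887, -0.0597, 0.2228]
tcp_rot: [3.14, 0.003, 1.681]
contact_force: [0.2, -9.6, -0.0]
gripper_width: 0.0435
gripper_force: 4.6
```

Request:
arm_command([
  [[-2, 0, 0, 0], [-5, 0, 0, 0], [-8, 0, 0, 0], [-10, 0, 0, 0], [0, 0, -30, 0], [0, 0, -30, 0], [0, 0, -30, 0], [0, 0, -20, 0], [0, 0, 0, 0]],
], hand=1)

```text
t: 13.32
position: [0.4912, -0.0838, 0.3341]
tcp_rot: [3.138, 0.002, 1.678]
contact_force: [-0.5, 1.4, 0.0]
gripper_width: 0.0868
gripper_force: 0.0
```

Request:
arm_command([
  [[36.6, 9.7, 0, 0], [36.6, 9.7, 0, 0], [36.6, 9.7, 0, 0], [36.6, 9.7, 0, 0], [36.6, 9.7, 0, 0], [36.6, 9.7, 0, 0], [36.6, 9.7, 0, 0], [36.6, 9.7, 0, 0], [36.6, 9.7, 0, 0], [36.6, 9.6, 0, 0], [0, 0, 0, -9.4], [0, 0, 0, -9.4], [0, 0, 0, -9.4], [0, 0, 0, -9.2], [0, 0, 0, 0]],
])

```text
t: 15.2
position: [0.5476, 0.2906, 0.3311]
tcp_rot: [-3.139, -0.001, 2.329]
contact_force: [0.4, 0.2, -0.7]
gripper_width: 0.0871
gripper_force: 0.0
```

```bash
cat > wr.py <<'E'
from h import *
np.set_printoptions(precision=4,suppress=True)
def box(P,x0,x1,y0,y1,z0,z1):
    m=(P[:,0]>x0)&(P[:,0]<x1)&(P[:,1]>y0)&(P[:,1]<y1)&(P[:,2]>z0)&(P[:,2]<z1);return P[m]
E
python3 - <<'E'
from wr import *
s=manip.state();print(s['position'],s['tcp_rot'])
w=cap('wrist');save(w,'w3.png');t=cap('top');save(t,'t3.png')
P=pts(w);h=P[(np.hypot(P[:,0]-.548,P[:,1]-.291)<.09)&(P[:,2]>.008)&(P[:,2]<.06)]
print('handle wrist',len(h),cv2.minAreaRect((h[:,:2]*1000).astype(np.float32)))
hub=h[(h[:,2]>.034)];print(len(hub),cv2.minAreaRect((hub[:,:2]*1000).astype(np.float32)),np.median(hub[:,2]))
P=pts(t);tn=box(P,.42,.56,-.1,.06,.072,.095);(cx,cy),r=cv2.minEnclosingCircle((tn[:,:2]*1000).astype(np.float32));print('tin',cx,cy,r,tn.mean(0))
a=np.radians(6.2);X=np.array([np.cos(a),np.sin(a)]);Y=np.array([-X[1],X[0]]);d=np.array([cx-482.2,cy+12.7]);print('tin seat',d@X,d@Y)
st=box(P,.42,.56,.01,.08,.045,.066);print('stop',len(st),cv2.minAreaRect((st[:,:2]*1000).astype(np.float32)),np.median(st[:,2]))
cv2.imwrite('pics/m3.png',np.hstack([cv2.imread('pics/w3.png')[::2,::2],cv2.imread('pics/t3.png')[140:380,200:520]]))
E
```

```text
[0.5476 0.2906 0.3311] [-3.1391 -0.0013  2.3291]
handle wrist 4477 ((545.921875, 292.7651062011719), (40.032752990722656, 148.0614013671875), 43.38969421386719)
1687 ((546.572998046875, 292.1380920410156), (40.03516387939453, 40.48709487915039), 43.56724166870117) 0.03942058414298818
tin 482.5326843261719 -12.845818519592285 45.411216735839844 [ 0.4823 -0.0128  0.0819]
tin seat 0.31499013739628806 -0.18089531469774303
stop 823 ((496.03424072265625, 50.302490234375), (63.38159942626953, 117.66472625732422), 80.00442504882812) 0.060155973477127395
```

View pics/m3.png

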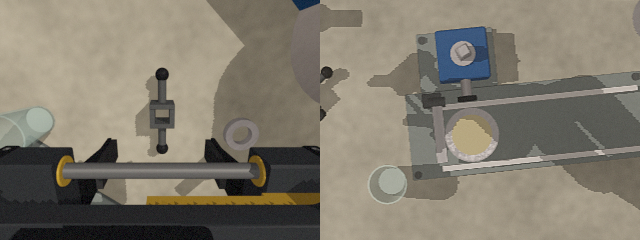

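The tin rests against the stop (right half, (472,135)), and the wrist view shows the handle centred between the fingers.

Request:
arm_command([
  [[1.8, 0.3, 18, 0], [0, 0, 25, 0], [0, 0, 25, 0], [0, 0, 25, 0], [0, 0, 25, 0], [0, 0, 15, 0], [0, 0, 7, 0], [0, 0, 3, 0], [0, 0, 0, 0], [0, 0, 0, 0]],
])

```text
t: 16.55
position: [0.5471, 0.2926, 0.1906]
tcp_rot: [3.14, 0.001, 2.331]
contact_force: [-0.1, 0.4, 0.3]
gripper_width: 0.0875
gripper_force: 0.0
```

Request:
arm_command([
  [[0, 0, 0, 0], [0, 0, 0, 0], [0, 0, 0, 0], [0, 0, 0, 0], [0, 0, 0, 0], [0, 0, 0, 0], [0, 0, -10, 0], [0, 0, -25, 0], [0, 0, -30, 0], [0, 0, -30, 0], [0, 0, -30, 0], [0, 0, 0, 0]],
], hand=-1, grip_force=40)

```text
t: 18.05
position: [0.5474, 0.2928, 0.3173]
tcp_rot: [3.136, 0.002, 2.331]
contact_force: [0.1, 0.4, -3.8]
gripper_width: 0.0396
gripper_force: 40.0
```

Request:
arm_command([
  [[-26.2, -14.5, 0, 0], [-26.2, -14.5, 0, 0], [-26.2, -14.5, 0, 0], [-26.2, -14.5, 0, 0], [-26.2, -14.5, 0, 0], [-26.2, -14.5, 0, 0], [-26.2, -14.5, 0, 0], [0, 0, 0, 7.4], [0, 0, 0, 7.4], [0, 0, 0, 0], [0, 0, 0, 0]],
])

```text
t: 19.42
position: [0.5992, 0.0898, 0.3138]
tcp_rot: [-3.14, -0.001, 2.075]
contact_force: [0.2, -0.4, -3.9]
gripper_width: 0.0396
gripper_force: 40.0
```

```bash
python3 - <<'E'
from wr import *
s=manip.state();print(s['position'],s['tcp_rot'])
w=cap('wrist');save(w,'w4.png');t=cap('top');sc=cap('scene')
for n,c in(('wrist',w),('top',t),('scene',sc)):
    P=pts(c)
    sp=box(P,.605,.642,-.016,.022,.068,.11)
    if len(sp)<20: print(n,'few',len(sp));continue
    mid=sp[sp[:,2]<.09]
    print(n,len(sp),cv2.minAreaRect((sp[:,:2]*1000).astype(np.float32)),np.percentile(sp[:,2],[50,90,98]))
    tp=sp[sp[:,2]>np.percentile(sp[:,2],95)-.002];print('  top',len(tp),tp.mean(0),cv2.minAreaRect((tp[:,:2]*1000).astype(np.float32)))
    p=s['position'];h=P[(np.hypot(P[:,0]-p[0],P[:,1]-p[1])<.09)&(P[:,2]>.125)&(P[:,2]<.172)]
    if len(h)>20: print('  handle',len(h),cv2.minAreaRect((h[:,:2]*1000).astype(np.float32)),h.min(0),h.max(0))
E
```

```text
[0.5992 0.0898 0.3138] [-3.14   -0.0009  2.0749]
wrist 585 ((621.6725463867188, 5.339410781860352), (21.09339141845703, 16.817405700683594), 25.479291915893555) [0.0928 0.094  0.0946]
  top 356 [0.6209 0.0067 0.0934] ((620.96044921875, 6.67851448059082), (17.063936233520508, 12.531402587890625), 25.68801498413086)
  handle 14073 ((590.93701171875, 100.9814453125), (60.722904205322266, 113.7461166381836), 50.96701431274414) [0.5566 0.0467 0.125 ] [0.6258 0.1559 0.172 ]
top 183 ((622.8067016601562, 2.9600563049316406), (21.16554832458496, 21.51088523864746), 26.46361541748047) [0.094  0.0968 0.0983]
  top 39 [0.6229 0.0023 0.097 ] ((623.5543823242188, 3.028017997741699), (16.311460494995117, 14.533297538757324), 23.703306198120117)
  handle 235 ((595.7642211914062, 86.70332336425781), (20.93311882019043, 148.54818725585938), 25.39240264892578) [0.5578 0.0229 0.1423] [0.6368 0.1547 0.1595]
scene 235 ((624.5249633789062, 1.2556877136230469), (22.503402709960938, 22.778610229492188), 34.464778900146484) [0.0878 0.0945 0.0956]
  top 58 [0.6247 0.0016 0.0943] ((624.8783569335938, 1.4853219985961914), (16.824810028076172, 18.9829158782959), 29.768444061279297)
  handle 1152 ((603.6517944335938, 85.01528930664062), (61.917476654052734, 138.88131713867188), 9.857243537902832) [0.5624 0.0197 0.1251] [0.6425 0.1496 0.1719]
```

View pics/w4.png

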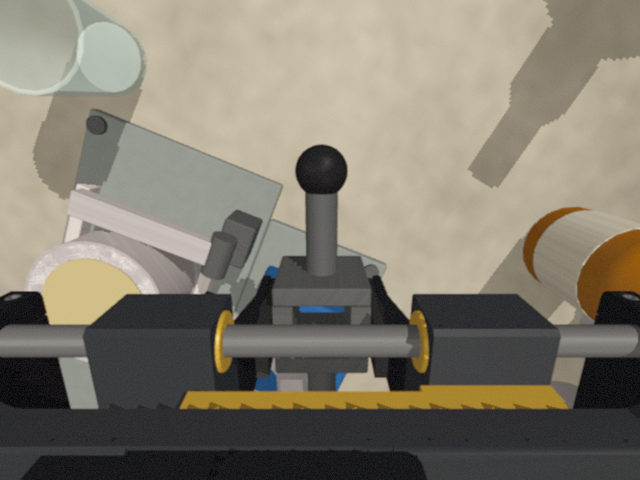

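The wrist view has the spindle half hidden at (300,380), below the hub. I'll pass over it so the camera sees it clearly.

Request:
arm_command([
  [[-20, -2.6, -3, 0], [-24.6, -3.2, 0, 0], [-24.6, -3.2, 0, 0], [-24.6, -3.2, 0, 0], [-24.6, -3.2, 0, 0], [-24.6, -3.2, 0, 0], [-24.6, -3.2, 0, 0], [0, 0, 0, 0], [0, 0, 0, 0]],
])

```text
t: 20.7
position: [0.661, -0.0677, 0.3174]
tcp_rot: [-3.141, -0.001, 2.073]
contact_force: [0.1, 0.8, -3.3]
gripper_width: 0.0402
gripper_force: 40.0
```

```bash
python3 - <<'E'
from wr import *
s=manip.state();print(s['position'],s['tcp_rot'])
w=cap('wrist');save(w,'w5.png')
P=pts(w);sp=box(P,.602,.645,-.019,.027,.07,.11)
print(len(sp),cv2.minAreaRect((sp[:,:2]*1000).astype(np.float32)),np.percentile(sp[:,2],[50,90,98]))
tp=sp[sp[:,2]>np.percentile(sp[:,2],95)-.002];print('  top',len(tp),tp.mean(0),cv2.minAreaRect((tp[:,:2]*1000).astype(np.float32)))
# held handle in wrist frame: hub top
p=s['position'];b=p[2]-.1903
yaw=s['tcp_rot'][2];X=np.array([np.cos(yaw),np.sin(yaw)]);Y=np.array([X[1],-X[0]])
Q=np.c_[(P[:,:2]-p[:2])@X,(P[:,:2]-p[:2])@Y,P[:,2]-b]*1000
h=Q[(abs(Q[:,0])<90)&(abs(Q[:,1])<19)&(Q[:,2]>30)&(Q[:,2]<46)]
print('hub top',len(h),h.min(0),h.max(0),np.median(h,0))
a=Q[(Q[:,0]>24)&(Q[:,0]<90)&(abs(Q[:,1])<15)&(Q[:,2]>5)&(Q[:,2]<45)]
print('arm',len(a),a.min(0),a.max(0))
for x in(30,40,50,60):
    k=a[abs(a[:,0]-x)<3];print(x,k[:,1].min(),k[:,1].max(),k[:,2].max()) if len(k) else 0
E
```

```text
[ 0.661  -0.0677  0.3174] [-3.141  -0.0014  2.0727]
1392 ((622.2914428710938, 3.403352737426758), (20.745386123657227, 21.02754020690918), 29.61771011352539) [0.093  0.0942 0.0948]
  top 831 [0.6224 0.0035 0.0936] ((622.3242797851562, 3.359670639038086), (16.835006713867188, 16.935550689697266), 29.56255531311035)
hub top 5112 [-20.5044 -18.9966  30.005 ] [70.2885 18.9933 45.6583] [14.7016 -0.1642 39.7896]
arm 4462 [ 24.0087 -11.8481  19.2333] [74.733   9.7299 32.6811]
30 -7.664903514128058 6.09980230505831 28.715986198970977
40 -7.484608318148948 5.904940753856452 28.874361813699345
50 -7.849644163187094 5.7767624567582665 28.480313822426968
60 -11.468010065175681 9.729910024395123 32.152957033555005
```

View pics/w5.png

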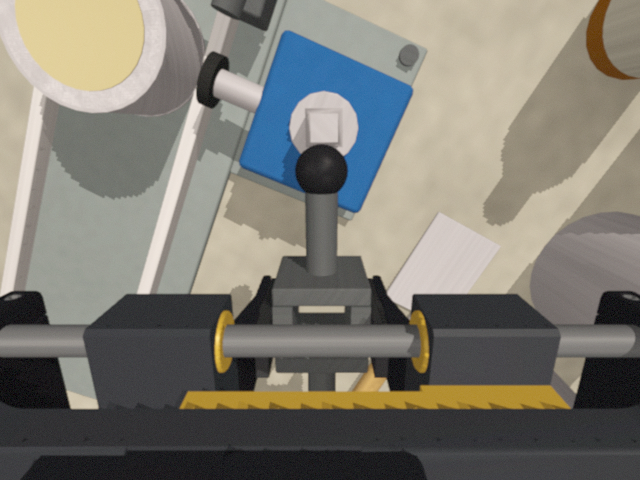

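The wrist view shows the spindle square at (323,126), aligned with the tool and just beyond the handle's ball. Next I move over it and start down.

Request:
arm_command([
  [[10, 0.1, 0, -0.8], [16, 0.2, 0, 0], [20, 0.3, 0, 0], [20, 0.3, 0, 0], [10, 0.1, 0, 0], [5.3, 0.1, 0, 0], [0, 0, 10, 0], [0, 0, 10, 0], [0, 0, 4, 0], [0, 0, 0, 0], [0, 0, 0, 0]],
])

```text
t: 22.12
position: [0.6224, 0.0033, 0.2938]
tcp_rot: [3.141, 0.0, 2.087]
contact_force: [-0.3, 0.6, -3.8]
gripper_width: 0.04
gripper_force: 40.0
```

```bash
python3 - <<'E'
from wr import *
s=manip.state();print(s['position'],s['tcp_rot'],s['contact_force'])
w=cap('wrist');save(w,'w6.png');P=pts(w)
p=s['position'];yaw=s['tcp_rot'][2];X=np.array([np.cos(yaw),np.sin(yaw)]);Y=np.array([X[1],-X[0]])
Q=np.c_[(P[:,:2]-p[:2])@X,(P[:,:2]-p[:2])@Y,P[:,2]]*1000
k=Q[(abs(Q[:,0])<14)&(abs(Q[:,1])<14)&(Q[:,2]>60)&(Q[:,2]<98.5)];print(len(k),k.min(0) if len(k) else 0,k.max(0) if len(k) else 0)
cv2.imwrite('pics/w6c.png',cv2.resize(cv2.imread('pics/w6.png')[230:410,220:420],None,fx=3,fy=3))
E
```

```text
[0.6224 0.0033 0.2938] [3.1413 0.0003 2.0866] [-0.2554  0.5924 -3.7629]
73 [  3.6981 -13.6375  60.0026] [13.7231 13.629  80.2086]
```

View pics/w6c.png

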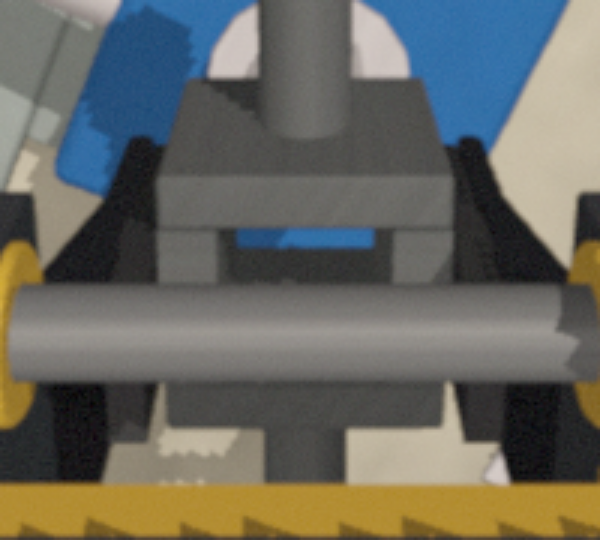

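The hub hides the spindle here, but the collar sits symmetric about the arm in the crop. I'll descend gently with force checks.

Request:
arm_command([
  [[0, 0, 2, 0], [0, 0, 2, 0], [0, 0, 2, 0], [0, 0, 2, 0], [0, 0, 2, 0], [0, 0, 2, 0], [0, 0, 0, 0]],
])

```text
t: 23.05
position: [0.6221, 0.0036, 0.2815]
tcp_rot: [-3.141, -0.0, 2.087]
contact_force: [0.7, 1.0, -3.1]
gripper_width: 0.0398
gripper_force: 40.0
```

Request:
arm_command([
  [[0, 0, 1.5, 0], [0, 0, 1.5, 0], [0, 0, 1.5, 0], [0, 0, 1.5, 0], [0, 0, 0, 0]],
])

```text
t: 23.68
position: [0.6221, 0.0036, 0.2755]
tcp_rot: [-3.141, -0.0, 2.087]
contact_force: [-0.2, -0.2, -3.1]
gripper_width: 0.0394
gripper_force: 40.0
```

Request:
arm_command([
  [[0, 0, 2, 0], [0, 0, 2, 0], [0, 0, 2, 0], [0, 0, 2, 0], [0, 0, 2, 0], [0, 0, 2, 0], [0, 0, 2, 0], [0, 0, 2, 0], [0, 0, 2, 0], [0, 0, 0, 0]],
])

```text
t: 24.92
position: [0.6221, 0.0036, 0.2575]
tcp_rot: [-3.141, -0.0, 2.087]
contact_force: [0.4, -0.3, -3.0]
gripper_width: 0.0396
gripper_force: 40.0
```

Request:
arm_command([
  [[0, 0, 1, 0], [0, 0, 1, 0], [0, 0, 1, 0], [0, 0, 0, 0]],
])

```text
t: 25.42
position: [0.6221, 0.0036, 0.2546]
tcp_rot: [-3.141, -0.0, 2.087]
contact_force: [-0.2, -0.5, -2.5]
gripper_width: 0.04
gripper_force: 40.0
```

Request:
arm_command([
  [[0, 0, 1, 0], [0, 0, 1, 0], [0, 0, 0, 0]],
])

```text
t: 25.8
position: [0.6221, 0.0036, 0.2526]
tcp_rot: [-3.141, -0.0, 2.087]
contact_force: [-0.6, -0.7, -3.7]
gripper_width: 0.0395
gripper_force: 40.0
```

Request:
arm_command([
  [[0, 0, 0.5, 0], [0, 0, 0.5, 0], [0, 0, 0, 0]],
])

```text
t: 26.18
position: [0.6221, 0.0036, 0.2517]
tcp_rot: [-3.142, -0.0, 2.087]
contact_force: [0.3, -0.3, -3.5]
gripper_width: 0.0398
gripper_force: 40.0
```

Request:
arm_command([
  [[0, 0, 0.5, 0], [0, 0, 0.5, 0], [0, 0, 0, 0]],
])

```text
t: 26.55
position: [0.6221, 0.0036, 0.2507]
tcp_rot: [-3.141, -0.0, 2.087]
contact_force: [0.3, -0.4, -3.1]
gripper_width: 0.0396
gripper_force: 40.0
```

Request:
arm_command([
  [[0, 0, 0.5, 0], [0, 0, 0.5, 0], [0, 0, 0, 0]],
])

```text
t: 26.92
position: [0.6221, 0.0036, 0.2497]
tcp_rot: [-3.142, -0.0, 2.087]
contact_force: [0.2, 0.0, -2.7]
gripper_width: 0.0399
gripper_force: 40.0
```

Request:
arm_command([
  [[0, 0, 0.5, 0], [0, 0, 0.5, 0], [0, 0, 0, 0]],
])

```text
t: 27.3
position: [0.6221, 0.0036, 0.2497]
tcp_rot: [3.141, 0.0, 2.087]
contact_force: [-2.3, -0.4, 6.0]
gripper_width: 0.0396
gripper_force: 40.0
```

Request:
arm_command([
  [[0, 0, 0.4, 0], [0, 0, 0.4, 0], [0, 0, 0, 0]],
])

```text
t: 27.68
position: [0.6221, 0.0036, 0.2497]
tcp_rot: [3.141, 0.0, 2.087]
contact_force: [-4.1, 1.4, 9.5]
gripper_width: 0.0392
gripper_force: 40.0
```

Request:
arm_command([
  [[0, 0, -1.2, 0], [0, 0, 0, 0]],
])

```text
t: 27.92
position: [0.6222, 0.0036, 0.2497]
tcp_rot: [3.141, 0.0, 2.087]
contact_force: [-3.4, 1.2, 6.4]
gripper_width: 0.0395
gripper_force: 40.0
```

Request:
arm_command([
  [[0, 0, 0, 0], [0, 0, 0, 0], [0, 0, 0, 0], [0, 0, 0, 0], [0, 0, 0, 0], [0, 0, 0, 0]],
], hand=1)

```text
t: 28.68
position: [0.6222, 0.0036, 0.2491]
tcp_rot: [-3.142, 0.0, 2.087]
contact_force: [-0.8, -0.2, -0.9]
gripper_width: 0.0853
gripper_force: 0.0
```

Request:
arm_command([
  [[0, 0, -4, 0], [0, 0, -10, 0], [0, 0, -20, 0], [0, 0, -30, 0], [0, 0, -30, 0], [0, 0, -30, 0], [0, 0, -20, 0], [-40, 0, 0, 0], [-40, 0, 0, 0], [-40, 0, 0, 0], [-40, 0, 0, 0], [0, 0, 0, 0], [0, 0, 0, 0]],
])

```text
t: 30.3
position: [0.7007, -0.1352, 0.3934]
tcp_rot: [-3.141, -0.001, 2.087]
contact_force: [-0.7, -0.5, 0.9]
gripper_width: 0.0871
gripper_force: 0.0
```

```bash
python3 - <<'E'
from wr import *
t=cap('top');sc=cap('scene');save(t,'t7.png');save(sc,'s7.png')
for c in(t,sc):
    P=pts(c);h=P[(np.hypot(P[:,0]-.6225,P[:,1]-.003)<.085)&(P[:,2]>.072)&(P[:,2]<.13)]
    print(len(h),cv2.minAreaRect((h[:,:2]*1000).astype(np.float32)),np.percentile(h[:,2],[50,80,90,98]))
P=pts(t);tn=box(P,.42,.545,-.1,.06,.072,.095);print(cv2.minEnclosingCircle((tn[:,:2]*1000).astype(np.float32)))
cv2.imwrite('pics/m7.png',np.hstack([cv2.imread('pics/t7.png')[140:380,220:540],cv2.imread('pics/s7.png')[150:390,170:490]]))
print(manip.state()['contact_force'])
E
```

```text
1208 ((622.4486083984375, 2.2205963134765625), (40.32490158081055, 148.42318725585938), 29.37415313720703) [0.091  0.1007 0.1021 0.1039]
681 ((619.6133422851562, -4.734275817871094), (31.346206665039062, 143.60829162597656), 39.32091522216797) [0.0886 0.097  0.0998 0.1014]
((482.7122497558594, -12.709809303283691), 45.33097457885742)
[-0.5481  0.0118 -0.0176]
```

View pics/m7.png

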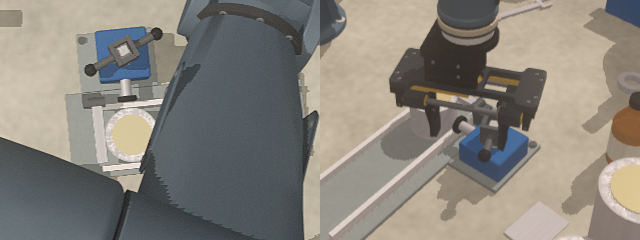

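The handle sits square on the spindle at (123,52) with its hub top at about 101 mm, so it is fully home. The tin is still against the lowered stop, and the gripper is clear.

```bash
python3 -c "
from workcell import manip
print(manip.sign_off())"
```

```text
the job is handed in; nothing more can be done
None
```

The job is handed in: the stop is down, the tin rests against it, the handle is fully home on the spindle and released, and the beaker was left alone; about 30 of the 64 s were used.

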